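# Scan the fillet weld of a bracket with a pencil crack probe

## Robot

A 6-joint arm with a two-finger parallel gripper is mounted at the origin on the work surface. World frame = base frame: x ahead of the robot, y to its left, z up, the work surface at z = 0. Lengths are in m, angles in rad, forces in N, time in s.
With the tool pointing down it reaches from about 0.225 to 0.875 m from the base axis. Payload 3.4 kg.
Tool frame: the origin (TCP) lies at the very end of the fingers, on their centre line; the grasp point (between the pads) lies 19 mm behind it; z points along the fingers, y is the line along which they close (so a half turn about z gives the same grasp; the last joint's range is limited). The gripper opens to 85 mm and grips with 20 to 120 N. Pads are 22 mm wide; open, the fingers measure 114 mm over their backs; the gripper's body (76 mm by 85 mm) begins 54 mm behind the grasp point. The pads swing forward as they close: fully open they stand 13 mm farther back than shut.
Start: joints at [-1.227, 0.276, 1.505, -0, 1.361, -0.121], TCP at [0.258, -0.514, 0.231] pointing down, gripper open.
Joint ranges: [-2.89, 2.89], [-0.75, 2.08], [0.22, 2.7], [-1.18, 4.32], [0.11, 2.71], [-2.7, 2.7]. Speed limits (rad/s): [2.57, 2.57, 3.14, 3.14, 3.14, 3.14].

## Interface

Orientations are given as a unit quaternion [w, x, y, z].
In Python, from rig import get_state, optics, sign_off gives the robot as it stands.
- The arm moves only by the tool send_rows, never from a script. Its argument "increments" is a list of rows, each an object with "gripper": the gripper's target within -1 to 1 (shut at 1, half-way at 0, fully open at -1); "linear": the shift along the world's x, y, z in m, a list of three; "delta_rot": the turn, a rotation vector about the world's x, y, z in rad, a list of three. In form: [{"gripper": gripper, "linear": [dx, dy, dz], "delta_rot": [rx, ry, rz]}, ...]. A call has 1 to 8 rows; each row is the pose to reach, as a shift and turn from the pose commanded when the call began; what a row does not reach only later rows make up. A row lasts 1/10 s, in which the tool goes at most 50 mm and 8.59 degrees, less where a joint would pass 70% of its speed; a pose out of reach is approached as far as the arm can. A call with a gripper value outside its range is refused whole. The fingers move at their own pace and stop on an object; "newtons" is the grip in N (left out, the last holds). Time passes only in rows, so rows that repeat a pose let the fingers close. It gives the time, the measured TCP pose, the force, the opening and the grip force at its end, in the units of the state.
- get_state(): the state, without advancing time (a new reading comes with each control period).
- optics.get_image(name): name is "scene" or "top" or "wrist"; returns a dict with "pixels" (420x560x3 uint8, blue, green, red), "K" (3x3 intrinsics, pixels), "k1" (the pictures are not rectified: a ray, as slopes to the right and down, at radius r is drawn at 1 + k1 r^2 times it, then the intrinsics apply), "rvec" (rotation vector, rad) and "tvec" (3), from world to camera coordinates, as OpenCV has them; the wrist camera has in their place "T_tool_cam" (4x4, takes a point from camera to tool coordinates, whose origin is the TCP and whose axes are the flange's). Camera axes: x right, y down, z forward; pixel columns grow to the right and rows downward; lengths in m; the calibration is good to about 2 mm. A picture is of the moment at which its call begins: read the wrist's pose just before it. There is no depth.
- sign_off(): hands the job in; it is judged then, once.
The state is a dict: "clock": time; "qpos": joint angles; "qd": joint speeds; "effort": joint torques, N m; "position": TCP position; "ee_rot": TCP orientation; "contact_force": force on the tool from outside, world axes, zero at the start; "moment": the same for the moment, N m; "width": finger opening in m; "gripper_force": force on a finger pad.
Only numpy, scipy, OpenCV 4.12 (cv2) and the standard library are available. Lean on these libraries where they do the work, as an engineer would, in place of code of your own. Each camera call takes 0.05 s, during which the arm holds its last target. There are 200 camera calls.

## Task

Take the pencil crack probe from its fork stand and draw its spring tip, lightly pressed on the base plate against the weld, slowly (a few centimetres a second) along the fillet weld inside the steel bracket: start at the open end of the long weld, follow it into the inside corner and out to the open end of the short weld without skipping any of it. Do not shove the bracket or knock the things around it, and finally hang the probe upright in the fork again by its collar and let go.

Things in the scene. Friction and masses are not known exactly. Their poses are not given: they have to be found in the camera images.
- probe: Cordless pencil crack probe, 153 mm long, 0.14 kg, hanging upright in the fork. Origin: centre of the underside of its steel collar (disc 38 mm in diameter, 6 mm thick); z up along it to the handle. Below: black cone (15 mm in diameter, tapering to 8 mm at z = -18 mm), steel shaft 8 mm in diameter to z = -58 mm, spring tip to z = -75 mm.
- grip (a point): Grip point: centre of the probe's handle, 45 mm above the collar's underside. The handle is a grey bar with black grip faces, 30 mm along probe x and 24 mm along probe y, standing from 6 to 78 mm above the collar's underside. Grip it from above across the 24 mm.
- plunger (a joint): Travel of the probe's spring tip into the shaft, m: 0 fully out, 0.008 fully in (hard stop). Spring 300 N/m with 0.6 N preload, so 4 mm in means about 1.8 N.
- tip (a point): Lowest point of the probe's ball tip (dark ball 8 mm in diameter). It moves with the spring tip.
- stand: Fixed fork stand: dark base 110 x 90 x 12 mm, aluminium upright plate, two level prongs at the top, each 15 mm wide and 5 mm thick, upper faces 100 mm above the bench. Their slot is 20 mm wide, runs along stand x, is open at its -x end; the upright plate closes it 32 mm to +x of the seat and ends level with the prongs. Origin: on the bench below the seat, z up.
- seat (a point): Where the probe's origin rests when it hangs in the fork: middle of the slot, level with the prongs' upper faces (100 mm above the bench). Lower the upright probe from above until its collar lies on both prongs, either way round; the cone has 2.5 mm of play on either side.
- bracket: Loose steel corner bracket, 2.6 kg. Origin: centre of underside, z up. Base plate 130 (x) x 200 (y) x 10 mm with two bolt holes. On it two 6 mm plates, tops 60 mm above the bench: long one along y (inner face x = -45, y = -85 to 81 mm), short one along x (inner face y = 75, x = -45 to 45 mm). Ribbed fillet weld, 8 mm high and wide, along the foot of both inner faces.
- long_end (a point): Open end of the long weld (160 mm long): point on the base plate's top, 10 mm above the bench, on the toe line, 5 mm in from the end of the long plate. The toe line, where the ball tip runs beside the bead, lies 12 mm out from the upright's inner face; up to 8 mm to either side still counts.
- corner (a point): Inside corner: point on the base plate's top where the two toe lines meet, 12 mm from both inner faces. Bracket frame (-33, 63, 10) mm; the long end is at (-33, -80, 10).
- short_end (a point): Open end of the short weld (90 mm long): point on the base plate's top on the toe line, 5 mm in from the end of the short plate. Bracket frame (40, 63, 10) mm.
- nut_a: Big loose steel hexagon nut, 55 mm across flats, 29 mm high, lying flat between bracket and stand. Origin: centre of its underside. Leave alone.
- nut_b: A second such nut beyond the work. Leave alone.
- bottle: White bottle of cleaner, 64 mm in diameter, 150 mm tall, standing. Origin: centre of its underside. Leave alone.
- ref_block: Aluminium reference block 45 x 110 x 14 mm with three fine grooves, lying flat. Origin: centre of its underside. Leave alone.
Not all that is in view belongs to the job. There is more than one size of the probe; the one meant has the size given above. What is shaped like the stand but orange is not meant.

How it is judged:
By the outcome, as a careful person would: the job done as asked, in the order asked, and still so for the second after the job is handed in, with the robot touching nothing.
It also fails if it takes over 62 s, if anything falls off the work surface, if the arm or the gripper's body presses on something with over 40 N, if the wrist force passes 120 N, or if a joint passes its speed limit or range.

## Working session

There is one attempt and no reset: what is moved stays moved. The work goes in short steps, Python scripts to look and compute and a tool call to move; the robot and the scene stay as the last step left them, time stands still between calls to the robot, and variables do not carry over. Pictures are saved under pics/ and viewed, at most 13 in all, crops included, and the job is handed in when it is done.

Besides the shell and the picture viewer there is one more tool, called after ">>>" by a JSON object that holds its "op" and its "data", one argument or row to a line. send_rows: Moves the arm, as the interface text tells. Its arguments: {"type":"object","properties":{"increments":{"type":"array"},"newtons":{"type":"number"}},"required":["increments"]}

```bash
ls; mkdir -p pics
cat > h.py <<'E'
import numpy as np, cv2
from rig import get_state, optics, sign_off
from scipy.spatial.transform import Rotation as R
def grab(n):
    s=get_state(); d=optics.get_image(n); im=d["pixels"]
    if n=="wrist":
        q=s["ee_rot"]; T=np.eye(4); T[:3,:3]=R.from_quat([q[1],q[2],q[3],q[0]]).as_matrix(); T[:3,3]=s["position"]
        C=T@np.array(d["T_tool_cam"])
    else:
        M=np.eye(4); M[:3,:3]=cv2.Rodrigues(np.array(d["rvec"],float))[0]; M[:3,3]=np.ravel(d["tvec"]); C=np.linalg.inv(M)
    return im,dict(K=np.array(d["K"]),k1=float(d["k1"]),C=C)
def ray(c,u,v):
    K=c["K"]; a=np.array([(u-K[0,2])/K[0,0],(v-K[1,2])/K[1,1]]); p=a.copy()
    for _ in range(20): p=a/(1+c["k1"]*(p@p))
    d=c["C"][:3,:3]@np.array([p[0],p[1],1]); return c["C"][:3,3],d/np.linalg.norm(d)
def onz(c,u,v,z):
    o,d=ray(c,u,v); return o+d*(z-o[2])/d[2]
def proj(c,P):
    q=np.linalg.inv(c["C"])@np.append(P,1); p=q[:2]/q[2]; p=p*(1+c["k1"]*(p@p)); return c["K"][:2,:2]@p+c["K"][:2,2]
E
python3 - <<'E'
from h import *
import pickle
print(get_state())
for n in ("scene","top","wrist"):
    im,c=grab(n); cv2.imwrite(f"pics/{n}0.png",im); pickle.dump(c,open(f"{n}.pkl","wb")); print(n,c["C"][:3,3].round(3),c["C"][:3,2].round(2))
a=cv2.imread("pics/scene0.png");b=cv2.imread("pics/top0.png")
cv2.imwrite("pics/top1.png",cv2.resize(b,(800,600),interpolation=cv2.INTER_CUBIC))
E
```

```text
pics
{'clock': 0.0, 'qpos': array([-1.22702938e+00,  2.76573914e-01,  1.50615025e+00, -2.79029086e-05,
        1.36068645e+00, -1.21000439e-01]), 'qd': array([ 0.0009103 ,  0.00140902, -0.00020278, -0.00044766, -0.00083446,
       -0.00081325]), 'effort': array([-3.63697081e-04, -4.16786635e+01, -2.45805055e+01, -2.88463280e-04,
        1.11168850e-02,  2.39474701e-05]), 'position': array([ 0.25752768, -0.51350634,  0.23044491]), 'ee_rot': array([-9.01830429e-04,  9.73119126e-01,  2.30300543e-01, -1.14593321e-04]), 'contact_force': array([ 0.61720591,  0.25452559, -0.14248103]), 'moment': array([ 0.00264502, -0.01443654,  0.04115823]), 'gripper_force': 0.0, 'width': 0.08531620644135923}
scene [0.952 0.361 0.836] [-0.44 -0.4  -0.81]
top [0.46  0.017 1.115] [ 0.08 -0.01 -1.  ]
wrist [ 0.326 -0.479  0.374] [-0.27 -0.13 -0.95]
```

View pics/top1.png

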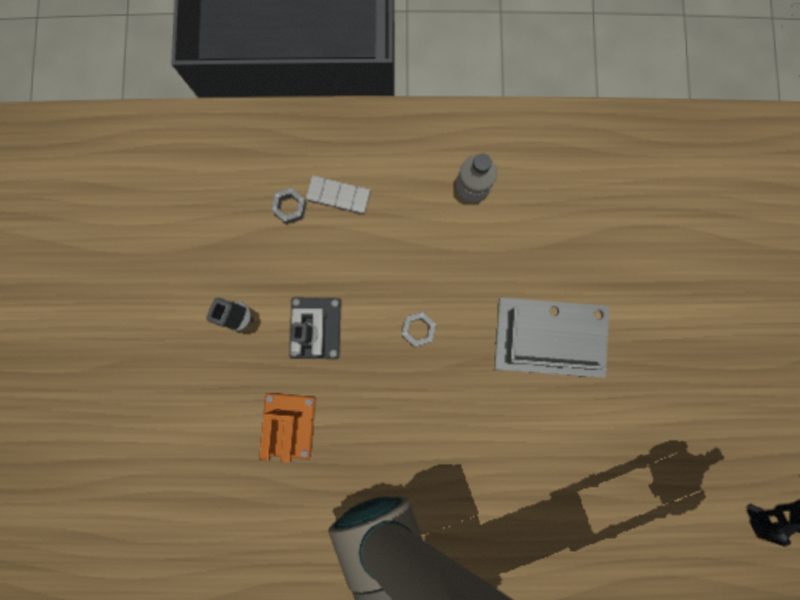

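View pics/scene0.png

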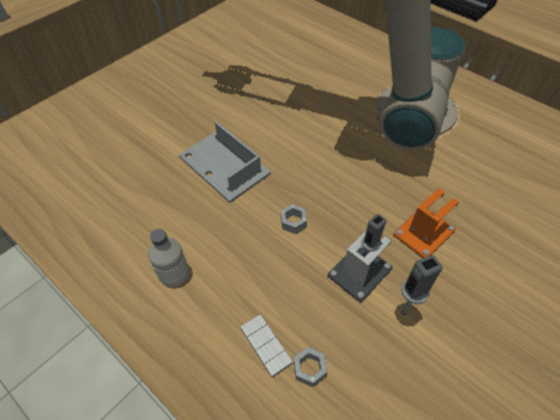

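The top view (800 px scale) shows the dark stand with its probe at (315,328), the bracket at (552,338) with its long plate on the robot side and its short plate on the left (+y), nut_a at (418,329) and a decoy probe at (232,315). The scene view shows the same layout, with the stand at (362,265). I'll zoom in next.

Run:
```python
from h import *
a=cv2.imread("pics/top0.png");b=cv2.imread("pics/scene0.png")
r=lambda i,x,y,w,h:cv2.resize(i[y:y+h,x:x+w],(400,300),interpolation=cv2.INTER_CUBIC)
# top stand x190-250,y195-255 ; bracket 340-430,205-270
o=np.vstack([np.hstack([r(a,185,200,72,54),r(a,338,203,96,72)]),np.hstack([r(b,320,205,120,90),r(b,175,115,108,81)])])
cv2.imwrite("pics/crop1.png",o)
```

```text
(no output)
```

View pics/crop1.png

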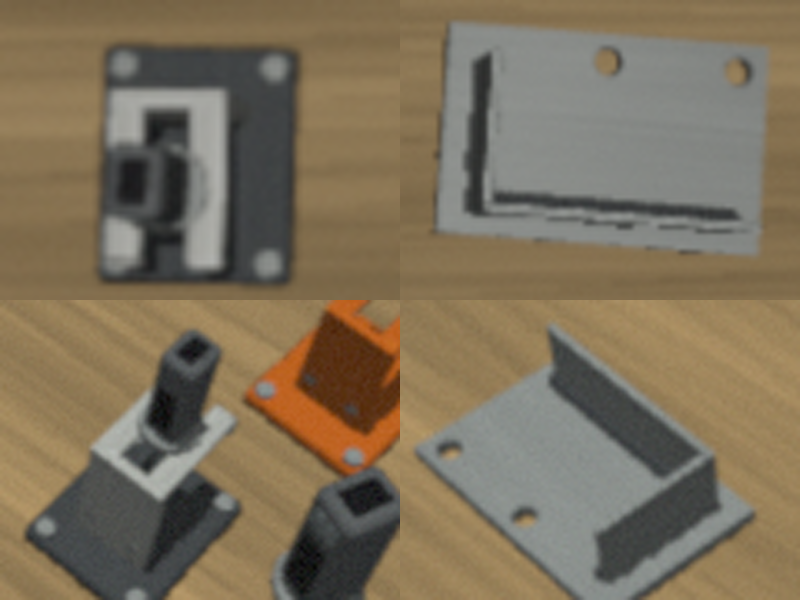

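The crops show the stand's upright plate at world +x with the slot open toward the robot (-x). The bracket is nearly aligned with the world axes, with its long plate toward the robot. Next I'll measure both.

Run:
```python
from h import *
import pickle
c=pickle.load(open("top.pkl","rb")); im=cv2.imread("pics/top0.png")
hsv=cv2.cvtColor(im,cv2.COLOR_BGR2HSV)
m=((hsv[...,1]<60)&(np.arange(420)[:,None]>110)&(np.arange(420)[:,None]<320)).astype(np.uint8)*255
m=cv2.morphologyEx(m,cv2.MORPH_CLOSE,np.ones((5,5)))
cs,_=cv2.findContours(m,cv2.RETR_EXTERNAL,cv2.CHAIN_APPROX_NONE)
for k in cs:
    if cv2.contourArea(k)<150: continue
    (u,v),s,a=cv2.minAreaRect(k)
    z=0.01 if u>340 else 0.012
    P=np.array([onz(c,*p,z)[:2] for p in k[:,0,:].astype(float)]).astype(np.float32)
    r=cv2.minAreaRect(P); print((round(u),round(v)),cv2.contourArea(k),"rect",np.round(r[0],4),np.round(r[1],4),round(r[2],2)); print(cv2.boxPoints(r).round(3).tolist())
print(c["K"],c["k1"])
```

```text
(293, 230) 403.0 rect [ 0.5084 -0.0072] [0.0616 0.0579] 47.91
[[0.4659999907016754, -0.010999999940395355], [0.5090000033378601, -0.04899999871850014], [0.5509999990463257, -0.004000000189989805], [0.5080000162124634, 0.03500000014901161]]
(161, 219) 476.5 rect [0.5384 0.3301] [0.0796 0.051 ] 71.52
[[0.5019999742507935, 0.30000001192092896], [0.550000011920929, 0.2840000092983246], [0.574999988079071, 0.36000001430511475], [0.5270000100135803, 0.37599998712539673]]
(386, 236) 3837.0 rect [ 0.4924 -0.2483] [0.2027 0.1318] 85.09
[[0.4180000126361847, -0.3440000116825104], [0.5490000247955322, -0.35499998927116394], [0.5669999718666077, -0.15299999713897705], [0.4350000023841858, -0.1420000046491623]]
(220, 229) 1361.5 rect [0.5128 0.1789] [0.0871 0.1076] 89.7
[[0.45899999141693115, 0.13600000739097595], [0.5659999847412109, 0.13500000536441803], [0.5669999718666077, 0.22200000286102295], [0.45899999141693115, 0.22300000488758087]]
(224, 137) 1139.5 rect [0.7516 0.171 ] [0.0803 0.1805] 6.61
[[0.7009999752044678, 0.25600001215934753], [0.722000002861023, 0.07699999958276749], [0.8019999861717224, 0.0860000029206276], [0.781000018119812, 0.26499998569488525]]
(333, 125) 651.5 rect [ 0.7832 -0.1142] [0.0656 0.0904] 71.22
[[0.7300000190734863, -0.13099999725818634], [0.8149999976158142, -0.1599999964237213], [0.8370000123977661, -0.09799999743700027], [0.7509999871253967, -0.0689999982714653]]
[[431.0192285    0.         288.83926638]
 [  0.         431.0192285  213.81760888]
 [  0.           0.           1.        ]] -0.05704873126193154
```

>>> {"op": "send_rows", "data": {
  "increments": [
    {"gripper": -1, "linear": [0.014, 0.046, 0.006], "delta_rot": [0, 0, 0.12]},
    {"gripper": -1, "linear": [0.028, 0.092, 0.012], "delta_rot": [0, 0, 0.24]},
    {"gripper": -1, "linear": [0.042, 0.138, 0.018], "delta_rot": [0, 0, 0.36]},
    {"gripper": -1, "linear": [0.056, 0.184, 0.024], "delta_rot": [0, 0, 0.48]},
    {"gripper": -1, "linear": [0.07, 0.23, 0.03], "delta_rot": [0, 0, 0.6]},
    {"gripper": -1, "linear": [0.084, 0.276, 0.036], "delta_rot": [0, 0, 0.72]},
    {"gripper": -1, "linear": [0.098, 0.322, 0.042], "delta_rot": [0, 0, 0.84]},
    {"gripper": -1, "linear": [0.112, 0.368, 0.048], "delta_rot": [0, 0, 0.96]}
  ]
}}

```text
clock: 0.95
position: [0.3697, -0.1441, 0.2795]
ee_rot: [0.0, 0.755, 0.655, 0.0]
contact_force: [1.1, 0.1, 0.9]
width: 0.0854
gripper_force: 0.0
```

>>> {"op": "send_rows", "data": {
  "increments": [
    {"gripper": -1, "linear": [0.017, 0.045, 0.002], "delta_rot": [0, 0, 0.05]},
    {"gripper": -1, "linear": [0.034, 0.09, 0.005], "delta_rot": [0, 0, 0.1]},
    {"gripper": -1, "linear": [0.051, 0.135, 0.007], "delta_rot": [0, 0, 0.147]},
    {"gripper": -1, "linear": [0.068, 0.18, 0.009], "delta_rot": [0, 0, 0.147]},
    {"gripper": -1, "linear": [0.085, 0.225, 0.01], "delta_rot": [0, 0, 0.147]},
    {"gripper": -1, "linear": [0.102, 0.27, 0.01], "delta_rot": [0, 0, 0.147]},
    {"gripper": -1, "linear": [0.12, 0.31, 0.01], "delta_rot": [0, 0, 0.147]},
    {"gripper": -1, "linear": [0.12, 0.31, 0.01], "delta_rot": [0, 0, 0.147]}
  ]
}}

```text
clock: 1.75
position: [0.4913, 0.1687, 0.2884]
ee_rot: [-0.001, 0.705, 0.709, 0.001]
contact_force: [-1.0, -1.0, -0.5]
width: 0.0852
gripper_force: 0.0
```

Run:
```python
from h import *
import pickle
im,c=grab("wrist"); cv2.imwrite("pics/w1.png",im); pickle.dump(c,open("w1.pkl","wb")); s=get_state(); print(s["position"],s["qpos"],c["C"][:3,3],c["C"][:3,2],c["K"])
```

```text
[0.49005051 0.16609746 0.28841724] [1.92135892e-01 1.61239387e-01 1.51750056e+00 1.73812437e-04
 1.46418283e+00 1.87018944e-01] [0.49075813 0.24510046 0.43216691] [ 0.00211091 -0.29687582 -0.95491376] [[336.56473429   0.         275.91739939]
 [  0.         336.56473429 211.18531661]
 [  0.           0.           1.        ]]
```

View pics/w1.png

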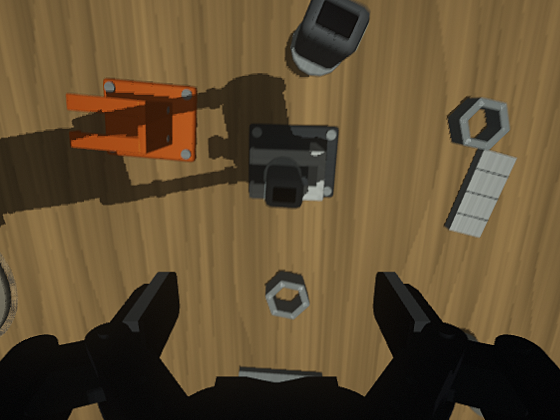

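The wrist image shows the stand at about (292,162), with the handle's top at (284,195) in the gripper's shadow. I'll zoom in on it.

Run:
```python
from h import *
import pickle
im=cv2.imread("pics/w1.png"); c=pickle.load(open("w1.pkl","rb"))
x,y,w,h=240,115,110,100
k=cv2.resize(im[y:y+h,x:x+w],(660,600),interpolation=cv2.INTER_CUBIC)
k=(255*(k/255.)**0.5).astype(np.uint8)
cv2.imwrite("pics/w1c.png",k)
for u,v in [(257,132),(335,135),(332,191)]: print(onz(c,u,v,.012).round(4))
print(onz(c,284,195,.178))
```

```text
[0.4679 0.2154 0.012 ]
[0.5632 0.2125 0.012 ]
[0.5635 0.1422 0.012 ]
[0.49751729 0.17933672 0.178     ]
```

View pics/w1c.png

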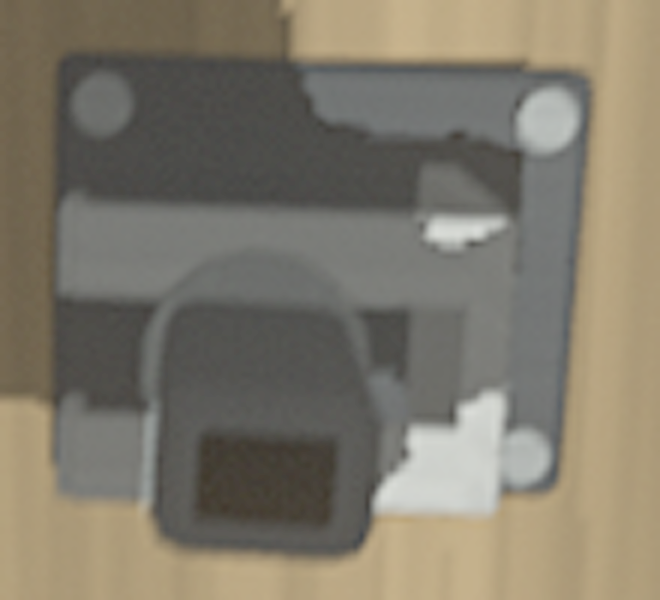

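Run:
```python
from h import *
import pickle
im=cv2.imread("pics/w1.png"); c=pickle.load(open("w1.pkl","rb"))
g=im.astype(int)
print("row195",[(u,tuple(g[195,u])) for u in range(262,308)])
print("col285",[(v,tuple(g[v,285])) for v in range(155,212)])
b=cv2.imread("pics/scene0.png").astype(int)
for v in (225,235,243): print(v,[tuple(b[v,u]) for u in range(360,390)])
cc=pickle.load(open("scene.pkl","rb"))
for P in [(.4825,.1793,.178),(.5125,.1793,.178),(.4975,.1673,.178),(.4975,.1913,.178),(.51,.1793,.145),(.4975,.1913,.145)]: print(P,proj(c,P).round(1),proj(cc,P).round(1))
```

```text
row195 [(262, (np.int64(57), np.int64(62), np.int64(62))), (263, (np.int64(70), np.int64(75), np.int64(73))), (264, (np.int64(90), np.int64(93), np.int64(87))), (265, (np.int64(60), np.int64(62), np.int64(60))), (266, (np.int64(24), np.int64(28), np.int64(29))), (267, (np.int64(29), np.int64(32), np.int64(33))), (268, (np.int64(28), np.int64(31), np.int64(32))), (269, (np.int64(30), np.int64(32), np.int64(33))), (270, (np.int64(30), np.int64(33), np.int64(34))), (271, (np.int64(31), np.int64(35), np.int64(35))), (272, (np.int64(22), np.int64(27), np.int64(27))), (273, (np.int64(13), np.int64(18), np.int64(21))), (274, (np.int64(10), np.int64(15), np.int64(19))), (275, (np.int64(13), np.int64(17), np.int64(19))), (276, (np.int64(11), np.int64(16), np.int64(19))), (277, (np.int64(12), np.int64(17), np.int64(21))), (278, (np.int64(11), np.int64(16), np.int64(19))), (279, (np.int64(13), np.int64(16), np.int64(20))), (280, (np.int64(11), np.int64(17), np.int64(20))), (281, (np.int64(12), np.int64(16), np.int64(18))), (282, (np.int64(12), np.int64(15), np.int64(18))), (283, (np.int64(12), 
[... 7866 characters left out ...]
np.int64(85)), (np.int64(122), np.int64(126), np.int64(123)), (np.int64(153), np.int64(159), np.int64(157)), (np.int64(167), np.int64(173), np.int64(169)), (np.int64(166), np.int64(173), np.int64(169)), (np.int64(169), np.int64(174), np.int64(170)), (np.int64(156), np.int64(162), np.int64(159)), (np.int64(134), np.int64(138), np.int64(134)), (np.int64(101), np.int64(107), np.int64(107))]
(0.4825, 0.1793, 0.178) [264.7 194.9] [381.9 212.8]
(0.5125, 0.1793, 0.178) [303.2 195.2] [372.3 223. ]
(0.4975, 0.1673, 0.178) [283.8 209.8] [371.6 214.2]
(0.4975, 0.1913, 0.178) [284.2 179.9] [382.8 221.5]
(0.51, 0.1793, 0.145) [297.4 185.7] [370.2 232.3]
(0.4975, 0.1913, 0.145) [283.3 172. ] [379.6 231.7]
```

Run:
```python
from h import *
import pickle
c=pickle.load(open("w1.pkl","rb"))
f=lambda a,b,z:onz(c,240+a/6-.4,115+b/6-.4,z).round(4)
print("slot edges",f(100,300,.1),f(100,408,.1),f(385,308,.1))
print("slot end",f(408,350,.1),"collar L/R",f(143,370,.106),f(378,370,.106),"top",f(260,250,.106))
print("prong outer",f(70,205,.1),f(470,205,.1),f(70,495,.1),f(490,515,.1))
print("top c",f(268,479,.178), f(160,479,.178),f(378,479,.178))
```

```text
slot edges [0.4716 0.19   0.1   ] [0.4715 0.1718 0.1   ] [0.5188 0.1891 0.1   ]
slot end [0.5228 0.1821 0.1   ] collar L/R [0.4789 0.1796 0.106 ] [0.5174 0.1799 0.106 ] top [0.4978 0.1993 0.106 ]
prong outer [0.4669 0.2055 0.1   ] [0.5321 0.206  0.1   ] [0.4662 0.1567 0.1   ] [0.5378 0.1537 0.1   ]
top c [0.4977 0.1798 0.178 ] [0.4837 0.1797 0.178 ] [0.512  0.1799 0.178 ]
```

>>> {"op": "send_rows", "data": {
  "increments": [
    {"gripper": -1, "linear": [0, 0, 0], "delta_rot": [0, 0, -0.14]},
    {"gripper": -1, "linear": [0, 0, 0], "delta_rot": [0, 0, -0.28]},
    {"gripper": -1, "linear": [0, 0, 0], "delta_rot": [0, 0, -0.42]},
    {"gripper": -1, "linear": [0, 0, 0], "delta_rot": [0, 0, -0.56]},
    {"gripper": -1, "linear": [0, 0, 0], "delta_rot": [0, 0, -0.7]},
    {"gripper": -1, "linear": [0, 0, 0], "delta_rot": [0, 0, -0.84]},
    {"gripper": -1, "linear": [0, 0, 0], "delta_rot": [0, 0, -0.98]},
    {"gripper": -1, "linear": [0, 0, 0], "delta_rot": [0, 0, -1.12]}
  ]
}}

```text
clock: 2.6
position: [0.489, 0.1624, 0.2893]
ee_rot: [0.0, 0.975, 0.22, -0.0]
contact_force: [-0.7, 0.4, 0.4]
width: 0.0856
gripper_force: 0.0
```

>>> {"op": "send_rows", "data": {
  "increments": [
    {"gripper": -1, "linear": [0, 0.004, 0], "delta_rot": [0, 0, -0.14]},
    {"gripper": -1, "linear": [-0.02, 0.009, -0.01], "delta_rot": [0, 0, -0.28]},
    {"gripper": -1, "linear": [-0.04, 0.009, -0.02], "delta_rot": [0, 0, -0.42]},
    {"gripper": -1, "linear": [-0.04, 0.009, -0.02], "delta_rot": [0, 0, -0.455]},
    {"gripper": -1, "linear": [-0.04, 0.009, -0.02], "delta_rot": [0, 0, -0.455]}
  ]
}}

```text
clock: 3.1
position: [0.4486, 0.1716, 0.2692]
ee_rot: [0.0, 1.0, -0.002, -0.0]
contact_force: [-0.1, -0.0, -0.2]
width: 0.0855
gripper_force: 0.0
```

Run:
```python
from h import *
import pickle
im,c=grab("wrist"); cv2.imwrite("pics/w2.png",im); pickle.dump(c,open("w2.pkl","wb")); s=get_state(); print(s["clock"],s["position"],s["ee_rot"],s["qpos"])
u,v=proj(c,(.4975,.179,.15)); print(u,v)
x,y=int(u-65),int(v-55); k=im[max(y,0):y+110,x:x+130]; k=cv2.resize(k,None,fx=6,fy=6,interpolation=cv2.INTER_CUBIC)[:600]
cv2.imwrite("pics/w2c.png",(255*(k/255.)**.5).astype(np.uint8)); print(x,max(y,0))
```

```text
3.15 [0.44934972 0.17187055 0.26948214] [ 3.00998081e-04  9.99998417e-01 -1.75050362e-03  1.04169228e-04] [ 2.21044814e-01  1.12276717e-01  1.62304304e+00 -6.41825031e-04
  1.40620276e+00  1.79544729e+00]
266.27148067091684 143.03058473757872
201 88
```

View pics/w2c.png

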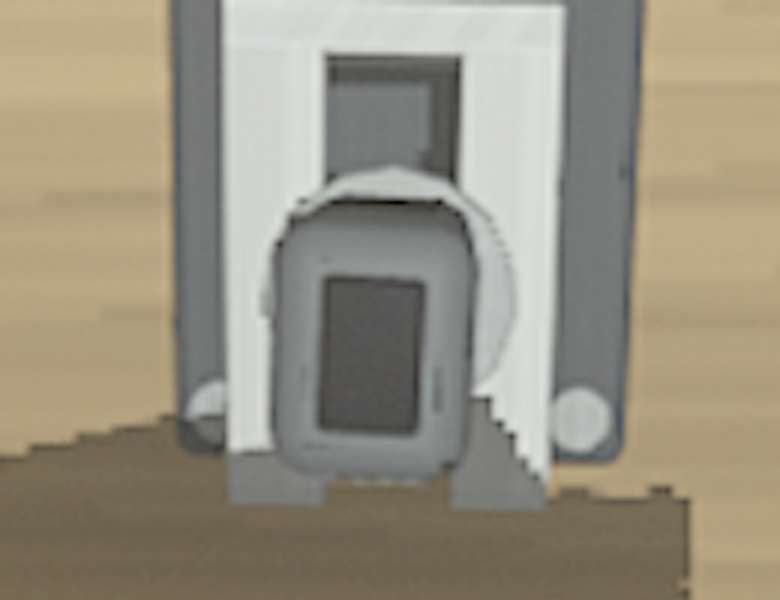

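The view shows the handle's 30 mm side along world x and its 24 mm along world y, the slot centred at crop (393,…), and the recess centre at (371,356). So the fingers must close along world y, which is the current yaw.

Run:
```python
from h import *
import pickle
c=pickle.load(open("w2.pkl","rb"))
f=lambda a,b,z:onz(c,201+a/6-.4,88+b/6-.4,z).round(4)
print("recess",f(371,356,.178),"edges y",f(275,356,.178),f(472,356,.178),"x",f(371,475,.178))
print("collar",f(516,300,.106),f(262,300,.106),f(395,168,.106))
print("slot",f(326,100,.1),f(461,100,.1),f(325,490,.1),f(452,490,.1),"end",f(393,56,.1),"prong ends",f(277,505,.1),f(500,508,.1))
print("recess corners",[f(*p,.178)[:2] for p in((325,275),(424,281),(317,431),(416,436))])
```

```text
recess [0.4978 0.1809 0.178 ] edges y [0.4979 0.1919 0.178 ] [0.4978 0.1693 0.178 ] x [0.484  0.1811 0.178 ]
collar [0.4976 0.162  0.106 ] [0.4977 0.1999 0.106 ] [0.5166 0.1798 0.106 ]
slot [0.5261 0.1901 0.1   ] [0.5261 0.1701 0.1   ] [0.468  0.1915 0.1   ] [0.4679 0.1716 0.1   ] end [0.5323 0.1801 0.1   ] prong ends [0.4656 0.199  0.1   ] [0.4651 0.1641 0.1   ]
recess corners [array([0.5069, 0.186 ]), array([0.5062, 0.1747]), array([0.4892, 0.1873]), array([0.4886, 0.1758])]
```

>>> {"op": "send_rows", "data": {
  "increments": [
    {"gripper": -1, "linear": [0.024, 0.004, 0], "delta_rot": [0, 0, -0.02]},
    {"gripper": -1, "linear": [0.0484, 0.009, -0.01], "delta_rot": [0, 0, -0.04]},
    {"gripper": -1, "linear": [0.0484, 0.009, -0.04], "delta_rot": [0, 0, -0.04]},
    {"gripper": -1, "linear": [0.0484, 0.009, -0.075], "delta_rot": [0, 0, -0.04]},
    {"gripper": -1, "linear": [0.0484, 0.009, -0.11], "delta_rot": [0, 0, -0.04]},
    {"gripper": -1, "linear": [0.0484, 0.009, -0.135], "delta_rot": [0, 0, -0.04]},
    {"gripper": -1, "linear": [0.0484, 0.009, -0.1435], "delta_rot": [0, 0, -0.04]},
    {"gripper": -1, "linear": [0.0484, 0.009, -0.1435], "delta_rot": [0, 0, -0.04]}
  ]
}}

```text
clock: 3.95
position: [0.4979, 0.1814, 0.125]
ee_rot: [0.0, 1.0, -0.022, -0.001]
contact_force: [0.2, 0.0, -0.7]
width: 0.0857
gripper_force: 0.0
```

>>> {"op": "send_rows", "data": {
  "increments": [
    {"gripper": -1, "linear": [0, 0, 0], "delta_rot": [0, 0, 0]}
  ]
}}

```text
clock: 4.05
position: [0.4994, 0.182, 0.127]
ee_rot: [-0.0, 1.0, -0.022, 0.001]
contact_force: [0.5, 0.8, 0.1]
width: 0.0854
gripper_force: 0.0
```

>>> {"op": "send_rows", "data": {
  "increments": [
    {"gripper": 1, "linear": [0, -0.0005, 0], "delta_rot": [0, 0, 0]},
    {"gripper": 1, "linear": [0, -0.0005, 0], "delta_rot": [0, 0, 0]},
    {"gripper": 1, "linear": [0, -0.0005, 0], "delta_rot": [0, 0, 0]},
    {"gripper": 1, "linear": [0, -0.0005, 0], "delta_rot": [0, 0, 0]},
    {"gripper": 1, "linear": [0, -0.0005, 0], "delta_rot": [0, 0, 0]},
    {"gripper": 1, "linear": [0, -0.0005, 0], "delta_rot": [0, 0, 0]},
    {"gripper": 1, "linear": [0, -0.0005, 0], "delta_rot": [0, 0, 0]},
    {"gripper": 1, "linear": [0, -0.0005, 0], "delta_rot": [0, 0, 0]}
  ],
  "newtons": 60
}}

```text
clock: 4.85
position: [0.4984, 0.1815, 0.1263]
ee_rot: [-0.0, 1.0, -0.022, 0.0]
contact_force: [0.3, 0.3, 5.8]
width: 0.0237
gripper_force: 59.1
```

Run:
```python
from h import *
for i in range(4):
    im,c=grab("wrist"); s=get_state(); print(s["clock"],s["position"].round(4),s["contact_force"].round(2),s["width"],s["gripper_force"])
```

```text
4.9 [0.4984 0.1815 0.1263] [-1.28 -0.02  5.03] 0.0229509136919403 59.071773290634155
4.95 [0.4984 0.1815 0.1264] [-0.47 -0.92  5.28] 0.023304516765115885 59.07250642776489
5.0 [0.4984 0.1816 0.1263] [-0.46 -0.31  5.09] 0.023481383535930284 59.072436690330505
5.05 [0.4984 0.1815 0.1263] [-0.3   0.    5.92] 0.023435641089207822 59.07132267951965
```

>>> {"op": "send_rows", "data": {
  "increments": [
    {"gripper": 1, "linear": [0, 0, 0.01], "delta_rot": [0, 0, 0]},
    {"gripper": 1, "linear": [0, 0, 0.03], "delta_rot": [0, 0, 0]},
    {"gripper": 1, "linear": [0, 0, 0.055], "delta_rot": [0, 0, 0]},
    {"gripper": 1, "linear": [0, 0, 0.08], "delta_rot": [0, 0, 0]},
    {"gripper": 1, "linear": [0, 0, 0.1], "delta_rot": [0, 0, 0]},
    {"gripper": 1, "linear": [-0.002, -0.015, 0.104], "delta_rot": [0, 0, 0]},
    {"gripper": 1, "linear": [-0.004, -0.05, 0.104], "delta_rot": [0, 0, 0]},
    {"gripper": 1, "linear": [-0.006, -0.09, 0.104], "delta_rot": [0, 0, 0]}
  ]
}}

```text
clock: 5.85
position: [0.4911, 0.0903, 0.229]
ee_rot: [0.0, 1.0, -0.02, -0.001]
contact_force: [0.7, -0.3, -0.8]
width: 0.0238
gripper_force: 59.1
```

>>> {"op": "send_rows", "data": {
  "increments": [
    {"gripper": 1, "linear": [-0.003, -0.045, 0], "delta_rot": [0, 0, 0]},
    {"gripper": 1, "linear": [-0.006, -0.09, 0], "delta_rot": [0, 0, 0]},
    {"gripper": 1, "linear": [-0.009, -0.135, 0], "delta_rot": [0, 0, 0]},
    {"gripper": 1, "linear": [-0.012, -0.18, 0], "delta_rot": [0, 0, 0]},
    {"gripper": 1, "linear": [-0.015, -0.225, 0], "delta_rot": [0, 0, 0]},
    {"gripper": 1, "linear": [-0.018, -0.27, 0], "delta_rot": [0, 0, 0]},
    {"gripper": 1, "linear": [-0.02, -0.31, 0], "delta_rot": [0, 0, 0]},
    {"gripper": 1, "linear": [-0.02, -0.34, 0], "delta_rot": [0, 0, 0]}
  ]
}}

```text
clock: 6.65
position: [0.47, -0.2514, 0.2285]
ee_rot: [-0.0, 1.0, -0.023, -0.001]
contact_force: [0.3, 0.7, -1.3]
width: 0.0235
gripper_force: 59.1
```

>>> {"op": "send_rows", "data": {
  "increments": [
    {"gripper": 1, "linear": [0, 0, 0], "delta_rot": [0, 0, 0]},
    {"gripper": 1, "linear": [0, 0, 0], "delta_rot": [0, 0, 0]}
  ]
}}

```text
clock: 6.85
position: [0.4706, -0.249, 0.2285]
ee_rot: [-0.001, 1.0, -0.023, -0.001]
contact_force: [0.1, -0.4, -2.0]
width: 0.0235
gripper_force: 59.1
```

Run:
```python
from h import *
import pickle
im,c=grab("wrist"); cv2.imwrite("pics/w3.png",im); pickle.dump(c,open("w3.pkl","wb")); s=get_state(); print(s["clock"],s["position"],s["ee_rot"],s["contact_force"],s["width"])
cv2.imwrite("pics/w3c.png",cv2.resize(im,(800,600),interpolation=cv2.INTER_CUBIC))
t=np.array([.4924,-.2483]);a=np.radians(-4.9);Rm=np.array([[np.cos(a),-np.sin(a)],[np.sin(a),np.cos(a)]])
for n,p,z in [("c",(x,y),.01) for x in(-.065,.065) for y in(-.1,.1)]+[("le",(-.033,-.08),.01),("co",(-.033,.063),.01),("se",(.04,.063),.01)]+[("top",(-.045,-.085),.06),("topc",(-.045,.075),.06),("tops",(.045,.075),.06)]:
    P=np.append(t+Rm@p,z); print(n,P.round(4),(proj(c,P)*800/560).round(1))
p=s["position"]; print("tip",(proj(c,p+[0,0,.019-.12])*800/560).round(1))
```

```text
6.9 [ 0.47090596 -0.24810931  0.2287882 ] [-9.28310338e-04  9.99756316e-01 -2.20264568e-02 -1.13211859e-03] [-0.59141601 -0.12636239 -1.77356521] 0.023410193157261006
c [ 0.4191 -0.3424  0.01  ] [515.1 313.1]
c [ 0.4362 -0.1431  0.01  ] [263.2 303. ]
c [ 0.5486 -0.3535  0.01  ] [536.3 141.1]
c [ 0.5657 -0.1542  0.01  ] [255.9 128.9]
le [ 0.4527 -0.3252  0.01  ] [494.3 273. ]
co [ 0.4649 -0.1827  0.01  ] [309.5 265.5]
se [ 0.5376 -0.1889  0.01  ] [308.4 167.5]
top [ 0.4403 -0.3291  0.06  ] [514.1 308.3]
topc [ 0.454  -0.1697  0.06  ] [279.6 299. ]
tops [ 0.5436 -0.1774  0.06  ] [275.2 161.3]
tip [393.2 300.4]
```

View pics/w3c.png

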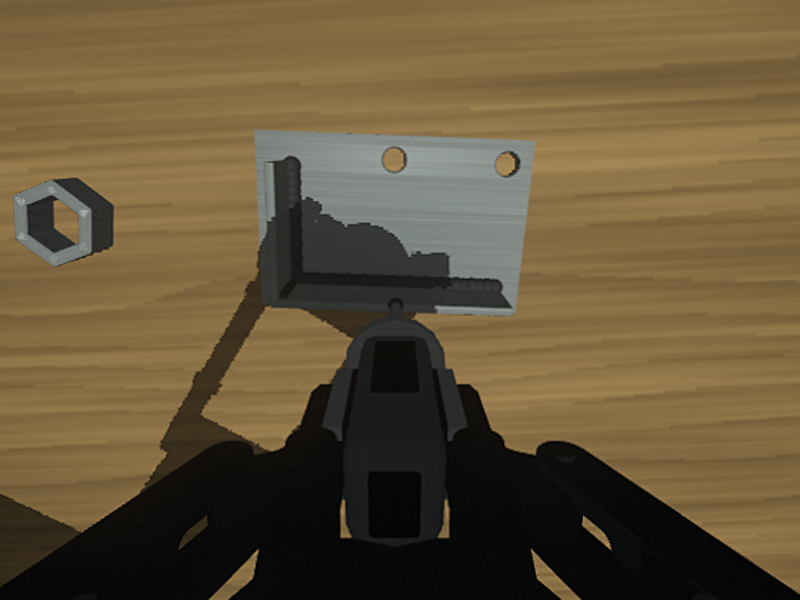

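The corners fall within about 2 px of where the model predicts (for example (534,142) against (536,141)), and the ball tip is at (395,302) as expected. Now I'll hover over the long end and check the tip against the bead from close by.

>>> {"op": "send_rows", "data": {
  "increments": [
    {"gripper": 1, "linear": [-0.003, -0.02, -0.01], "delta_rot": [0, 0, 0]},
    {"gripper": 1, "linear": [-0.009, -0.05, -0.035], "delta_rot": [0, 0, 0]},
    {"gripper": 1, "linear": [-0.016, -0.075, -0.06], "delta_rot": [0, 0, 0]},
    {"gripper": 1, "linear": [-0.017, -0.08, -0.085], "delta_rot": [0, 0, 0]},
    {"gripper": 1, "linear": [-0.017, -0.08, -0.1], "delta_rot": [0, 0, 0]},
    {"gripper": 1, "linear": [-0.017, -0.08, -0.104], "delta_rot": [0, 0, 0]},
    {"gripper": 1, "linear": [-0.017, -0.08, -0.104], "delta_rot": [0, 0, 0]},
    {"gripper": 1, "linear": [-0.017, -0.08, -0.104], "delta_rot": [0, 0, 0]}
  ]
}}

```text
clock: 7.7
position: [0.4558, -0.3282, 0.1268]
ee_rot: [0.001, 1.0, -0.021, 0.001]
contact_force: [0.1, -0.5, -1.6]
width: 0.0235
gripper_force: 59.3
```

Run:
```python
from h import *
import pickle
im,c=grab("wrist"); cv2.imwrite("pics/w4.png",im); pickle.dump(c,open("w4.pkl","wb")); s=get_state(); print(s["clock"],s["position"],s["ee_rot"],s["contact_force"],s["width"])
t=np.array([.4924,-.2483]);a=np.radians(-4.9);Rm=np.array([[np.cos(a),-np.sin(a)],[np.sin(a),np.cos(a)]])
p=s["position"]; u0,v0=proj(c,p+[0,0,-.101]); print("tip",u0,v0)
x0,y0=int(u0-110),int(v0-100); k=4.5
crop=cv2.resize(im[y0:y0+133,x0:x0+177],None,fx=k,fy=k,interpolation=cv2.INTER_CUBIC); crop=(255*(crop/255.)**.5).astype(np.uint8)
for n,q,z in [("co",(-.033,.063),.01),("se",(.04,.063),.01),("le",(-.033,-.08),.01),("plateend",(-.045,-.085),.06),("bead",(-.037,-.085),.01)]+[("c",(x,y),.01) for x in(-.065,.065) for y in(-.1,.1)]:
    w=proj(c,np.append(t+Rm@q,z)); print(n,w.round(1),((w-[x0,y0]+.4)*k).round(0))
print("tipcrop",((np.array([u0,v0])-[x0,y0]+.4)*k).round()); cv2.imwrite("pics/w4c.png",crop); print(crop.shape,x0,y0)
```

```text
7.75 [ 0.45594487 -0.32840008  0.12704796] [ 7.66728253e-04  9.99777652e-01 -2.10556473e-02  8.47448347e-04] [ 0.25353584  0.3634134  -0.70702039] 0.023551936232389752
tip 276.29173103083264 210.86717788832703
co [ 95.  201.4] [-318.  413.]
se [ 83.8 106.7] [-368.  -13.]
le [272.5 209. ] [481. 447.]
plateend [278.4 247.7] [508. 622.]
bead [278.4 213.9] [508. 469.]
c [294.7 246.4] [581. 616.]
c [ 55.  236.5] [-498.  571.]
c [305.7  80.8] [ 630. -129.]
c [28.1 68.2] [-619. -186.]
tipcrop [498. 456.]
(598, 796, 3) 166 110
```

View pics/w4c.png

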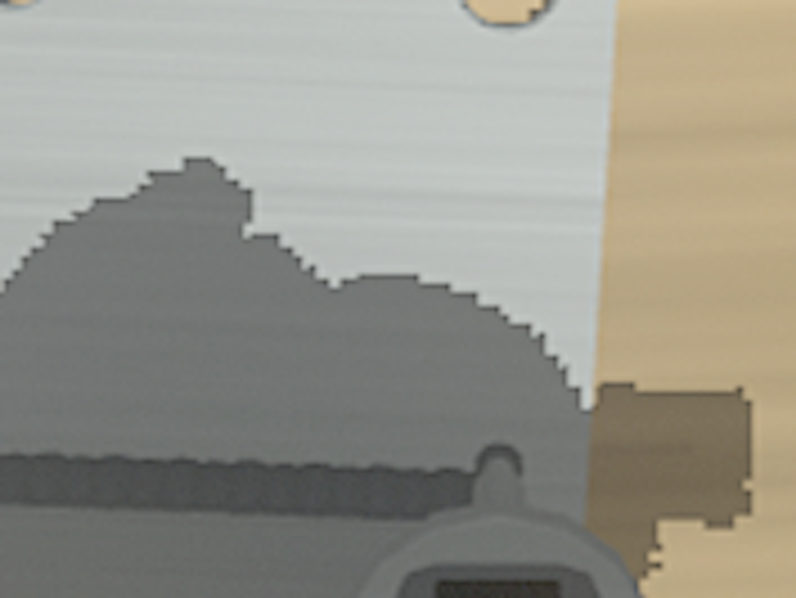

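The ball tip is at crop (498,455), as predicted. The bead's toe edge runs from (0,455) to (470,472), within 1 mm of the model. I'll shift 3 mm toward the weld and lower to about 3.5 mm of plunger travel.

>>> {"op": "send_rows", "data": {
  "increments": [
    {"gripper": 1, "linear": [-0.003, 0, -0.004], "delta_rot": [0, 0, 0]},
    {"gripper": 1, "linear": [-0.003, 0, -0.009], "delta_rot": [0, 0, 0]},
    {"gripper": 1, "linear": [-0.003, 0, -0.013], "delta_rot": [0, 0, 0]},
    {"gripper": 1, "linear": [-0.003, 0, -0.015], "delta_rot": [0, 0, 0]},
    {"gripper": 1, "linear": [-0.003, 0, -0.017], "delta_rot": [0, 0, 0]},
    {"gripper": 1, "linear": [-0.003, 0, -0.019], "delta_rot": [0, 0, 0]},
    {"gripper": 1, "linear": [-0.003, 0, -0.0192], "delta_rot": [0, 0, 0]},
    {"gripper": 1, "linear": [-0.003, 0, -0.0192], "delta_rot": [0, 0, 0]}
  ]
}}

```text
clock: 8.55
position: [0.4523, -0.3285, 0.1068]
ee_rot: [0.0, 1.0, -0.022, 0.0]
contact_force: [0.3, 0.0, 0.8]
width: 0.023
gripper_force: 59.7
```

Run:
```python
from h import *
L=[]
for i in range(6):
    im,c=grab("wrist"); s=get_state(); L.append(np.r_[s["position"],s["contact_force"]])
print(s["clock"],np.mean(L,0).round(4),np.std(L,0).round(4))
g=cv2.cvtColor(im,cv2.COLOR_BGR2GRAY); cv2.imwrite("pics/w5.png",im)
u0,v0=proj(c,s["position"]+[0,0,-.097]); print(u0,v0)
```

```text
8.85 [ 0.4522 -0.3285  0.1068  0.1276  0.4649  0.5277] [0.     0.     0.     0.4268 0.5659 0.2271]
276.12974874858617 212.37860845275839
```

Contact is made, with about 2 N of spring force and 4.5 mm of travel. Now I'll draw along the long weld at 3 cm/s, easing up 0.7 mm.

>>> {"op": "send_rows", "data": {
  "increments": [
    {"gripper": 1, "linear": [0.0002, 0.0025, 0.0003], "delta_rot": [0, 0, 0]},
    {"gripper": 1, "linear": [0.0005, 0.0055, 0.0007], "delta_rot": [0, 0, 0]},
    {"gripper": 1, "linear": [0.0007, 0.0085, 0.0007], "delta_rot": [0, 0, 0]},
    {"gripper": 1, "linear": [0.001, 0.0115, 0.0007], "delta_rot": [0, 0, 0]},
    {"gripper": 1, "linear": [0.0012, 0.0145, 0.0007], "delta_rot": [0, 0, 0]},
    {"gripper": 1, "linear": [0.0015, 0.0175, 0.0007], "delta_rot": [0, 0, 0]},
    {"gripper": 1, "linear": [0.0017, 0.0205, 0.0007], "delta_rot": [0, 0, 0]},
    {"gripper": 1, "linear": [0.002, 0.0235, 0.0007], "delta_rot": [0, 0, 0]}
  ]
}}

```text
clock: 9.65
position: [0.4544, -0.305, 0.1074]
ee_rot: [0.0, 1.0, -0.022, 0.0]
contact_force: [2.2, -1.4, 0.1]
width: 0.0232
gripper_force: 59.5
```

>>> {"op": "send_rows", "data": {
  "increments": [
    {"gripper": 1, "linear": [0.0002, 0.003, 0], "delta_rot": [0, 0, 0]},
    {"gripper": 1, "linear": [0.0005, 0.006, 0], "delta_rot": [0, 0, 0]},
    {"gripper": 1, "linear": [0.0007, 0.009, 0], "delta_rot": [0, 0, 0]},
    {"gripper": 1, "linear": [0.001, 0.012, 0], "delta_rot": [0, 0, 0]},
    {"gripper": 1, "linear": [0.0012, 0.015, 0], "delta_rot": [0, 0, 0]},
    {"gripper": 1, "linear": [0.0015, 0.018, 0], "delta_rot": [0, 0, 0]},
    {"gripper": 1, "linear": [0.0017, 0.021, 0], "delta_rot": [0, 0, 0]},
    {"gripper": 1, "linear": [0.002, 0.024, 0], "delta_rot": [0, 0, 0]}
  ]
}}

```text
clock: 10.45
position: [0.4563, -0.2809, 0.1074]
ee_rot: [0.0, 1.0, -0.022, 0.0]
contact_force: [2.1, -2.2, 0.8]
width: 0.0233
gripper_force: 59.5
```

>>> {"op": "send_rows", "data": {
  "increments": [
    {"gripper": 1, "linear": [0.0004, 0.003, 0], "delta_rot": [0, 0, 0]},
    {"gripper": 1, "linear": [0.0008, 0.006, 0], "delta_rot": [0, 0, 0]},
    {"gripper": 1, "linear": [0.0012, 0.009, 0], "delta_rot": [0, 0, 0]},
    {"gripper": 1, "linear": [0.0015, 0.012, 0], "delta_rot": [0, 0, 0]},
    {"gripper": 1, "linear": [0.0017, 0.015, 0], "delta_rot": [0, 0, 0]},
    {"gripper": 1, "linear": [0.002, 0.018, 0], "delta_rot": [0, 0, 0]},
    {"gripper": 1, "linear": [0.0022, 0.021, 0], "delta_rot": [0, 0, 0]},
    {"gripper": 1, "linear": [0.0025, 0.024, 0], "delta_rot": [0, 0, 0]}
  ]
}}

```text
clock: 11.25
position: [0.4585, -0.2567, 0.1073]
ee_rot: [-0.0, 1.0, -0.022, -0.0]
contact_force: [1.7, -2.3, 0.5]
width: 0.0231
gripper_force: 59.5
```

Run:
```python
from h import *
im,c=grab("wrist"); s=get_state(); print(s["clock"],s["position"].round(4),s["contact_force"].round(2))
t=np.array([.4924,-.2483]);a=np.radians(-4.9);Rm=np.array([[np.cos(a),-np.sin(a)],[np.sin(a),np.cos(a)]])
print("local",(Rm.T@(s["position"][:2]-t)).round(4))
u0,v0=proj(c,s["position"]+[0,0,-.097]); x0,y0=int(u0-110),int(v0-100); k=4.5
crop=cv2.resize(im[y0:y0+133,x0:x0+177],None,fx=k,fy=k,interpolation=cv2.INTER_CUBIC); cv2.imwrite("pics/w6c.png",(255*(crop/255.)**.5).astype(np.uint8))
for n,q,z in [("tip",None,0),("co",(-.033,.063),.01),("beadcorner",(-.037,.067),.01),("bead end",(-.037,-.085),.01),("short bead end",(.045,.067),.01),("c-+",(-.065,.1),.01),("c++",(.065,.1),.01)]:
    w=np.array([u0,v0]) if q is None else proj(c,np.append(t+Rm@q,z)); print(n,((w-[x0,y0]+.4)*k).round(0))
```

```text
11.3 [ 0.4585 -0.256   0.1073] [1.52 0.04 0.57]
local [-0.0331 -0.0105]
tip [498. 453.]
co [ 56. 434.]
beadcorner [ 33. 456.]
bead end [939. 493.]
short bead end [  7. -61.]
c-+ [-150.  602.]
c++ [-225. -214.]
```

View pics/w6c.png

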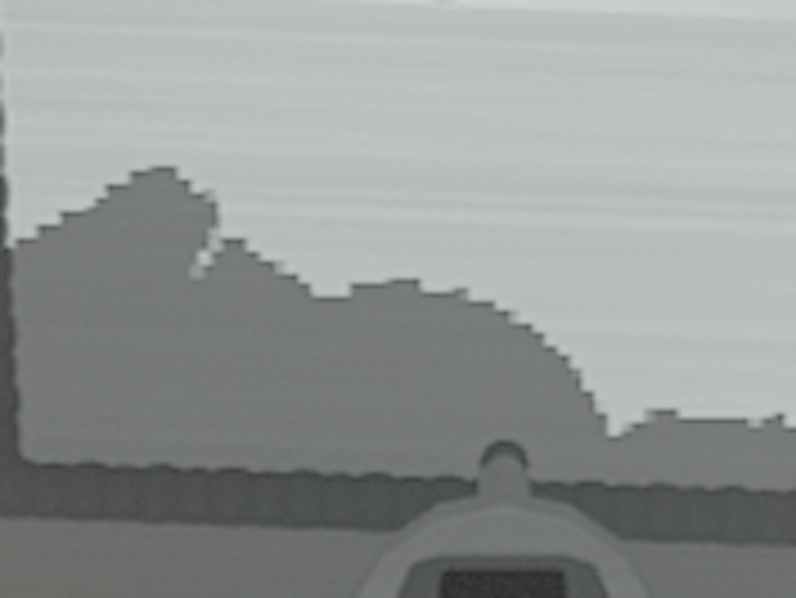

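The ball at (503,455) runs 4 mm off the bead edge (y≈478), which is exactly on the toe line. The bead corner appears at (18,465), so the short weld lies about 2 mm further in +y than the model has it. I'll continue with the corner at y≈-0.180.

>>> {"op": "send_rows", "data": {
  "increments": [
    {"gripper": 1, "linear": [0.0002, 0.003, 0], "delta_rot": [0, 0, 0]},
    {"gripper": 1, "linear": [0.0005, 0.006, 0], "delta_rot": [0, 0, 0]},
    {"gripper": 1, "linear": [0.0007, 0.009, 0], "delta_rot": [0, 0, 0]},
    {"gripper": 1, "linear": [0.0009, 0.012, 0], "delta_rot": [0, 0, 0]},
    {"gripper": 1, "linear": [0.0012, 0.015, 0], "delta_rot": [0, 0, 0]},
    {"gripper": 1, "linear": [0.0014, 0.018, 0], "delta_rot": [0, 0, 0]},
    {"gripper": 1, "linear": [0.0017, 0.021, 0], "delta_rot": [0, 0, 0]},
    {"gripper": 1, "linear": [0.0019, 0.024, 0], "delta_rot": [0, 0, 0]}
  ]
}}

```text
clock: 12.1
position: [0.4606, -0.2328, 0.1073]
ee_rot: [0.0, 1.0, -0.022, -0.0]
contact_force: [1.0, -1.0, 0.7]
width: 0.0235
gripper_force: 59.5
```

>>> {"op": "send_rows", "data": {
  "increments": [
    {"gripper": 1, "linear": [0.0002, 0.003, 0], "delta_rot": [0, 0, 0]},
    {"gripper": 1, "linear": [0.0005, 0.006, 0], "delta_rot": [0, 0, 0]},
    {"gripper": 1, "linear": [0.0007, 0.009, 0], "delta_rot": [0, 0, 0]},
    {"gripper": 1, "linear": [0.0009, 0.012, 0], "delta_rot": [0, 0, 0]},
    {"gripper": 1, "linear": [0.0012, 0.015, 0], "delta_rot": [0, 0, 0]},
    {"gripper": 1, "linear": [0.0014, 0.018, 0], "delta_rot": [0, 0, 0]},
    {"gripper": 1, "linear": [0.0017, 0.021, 0], "delta_rot": [0, 0, 0]},
    {"gripper": 1, "linear": [0.0019, 0.024, 0], "delta_rot": [0, 0, 0]}
  ]
}}

```text
clock: 12.9
position: [0.4625, -0.2088, 0.1073]
ee_rot: [0.0, 1.0, -0.022, 0.0]
contact_force: [0.0, -2.3, -0.1]
width: 0.0233
gripper_force: 59.5
```

Run:
```python
from h import *
im,c=grab("wrist"); s=get_state(); print(s["clock"],s["position"].round(4),s["contact_force"].round(2))
u0,v0=proj(c,s["position"]+[0,0,-.097]); x0,y0=int(u0-110),int(v0-100); k=4.5
crop=cv2.resize(im[y0:y0+133,x0:x0+177],None,fx=k,fy=k,interpolation=cv2.INTER_CUBIC); cv2.imwrite("pics/w7c.png",(255*(crop/255.)**.5).astype(np.uint8))
f=lambda P:((proj(c,P)-[x0,y0]+.4)*k).round()
p=s["position"]*[1,1,0]+[0,0,.01]
for d in [(0,0),(0,.024),(0,.028),(.002,.024),(-.004,.028)]: print(d,f(p+[*d,0]))
```

```text
12.95 [ 0.4624 -0.2081  0.1073] [1.72 0.88 0.25]
(0, 0) [497. 453.]
(0, 0.024) [354. 459.]
(0, 0.028) [330. 460.]
(0.002, 0.024) [353. 448.]
(-0.004, 0.028) [332. 483.]
```

View pics/w7c.png

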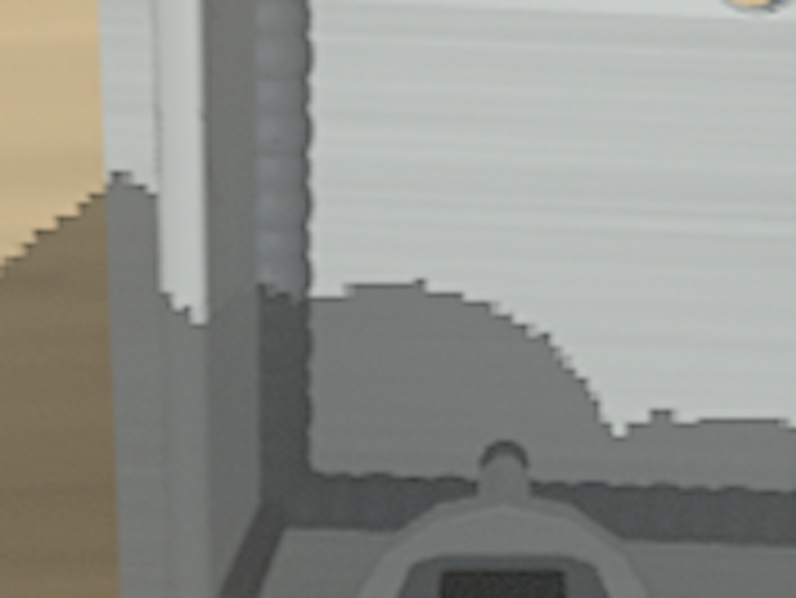

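The bead corner is at (310,473) and the ball at (503,455), so 28 mm remain to the corner along the same slope.

>>> {"op": "send_rows", "data": {
  "increments": [
    {"gripper": 1, "linear": [0.0002, 0.003, 0], "delta_rot": [0, 0, 0]},
    {"gripper": 1, "linear": [0.0005, 0.006, 0], "delta_rot": [0, 0, 0]},
    {"gripper": 1, "linear": [0.0007, 0.009, 0], "delta_rot": [0, 0, 0]},
    {"gripper": 1, "linear": [0.001, 0.012, 0], "delta_rot": [0, 0, 0]},
    {"gripper": 1, "linear": [0.0012, 0.015, 0], "delta_rot": [0, 0, 0]},
    {"gripper": 1, "linear": [0.0015, 0.018, 0], "delta_rot": [0, 0, 0]},
    {"gripper": 1, "linear": [0.0017, 0.021, 0], "delta_rot": [0, 0, 0]},
    {"gripper": 1, "linear": [0.002, 0.024, 0], "delta_rot": [0, 0, 0]}
  ]
}}

```text
clock: 13.75
position: [0.4645, -0.1848, 0.1073]
ee_rot: [0.0, 1.0, -0.022, -0.0]
contact_force: [2.3, -2.4, 0.1]
width: 0.0231
gripper_force: 59.5
```

>>> {"op": "send_rows", "data": {
  "increments": [
    {"gripper": 1, "linear": [0.0002, 0.0025, 0], "delta_rot": [0, 0, 0]},
    {"gripper": 1, "linear": [0.0003, 0.004, 0], "delta_rot": [0, 0, 0]},
    {"gripper": 1, "linear": [0.0003, 0.004, 0], "delta_rot": [0, 0, 0]},
    {"gripper": 1, "linear": [0.0003, 0.004, 0], "delta_rot": [0, 0, 0]}
  ]
}}

```text
clock: 14.15
position: [0.4648, -0.181, 0.1073]
ee_rot: [-0.0, 1.0, -0.022, -0.0]
contact_force: [0.8, -1.9, -0.2]
width: 0.0237
gripper_force: 59.7
```

Run:
```python
from h import *
L=[]
for i in range(4):
    im,c=grab("wrist"); s=get_state(); L.append(s["contact_force"])
print(s["clock"],s["position"].round(4),np.mean(L,0).round(2))
```

```text
14.35 [ 0.4647 -0.181   0.1073] [ 1.53 -1.53  0.2 ]
```

The corner is reached, with gentle contact on both beads. Next comes the short weld.

>>> {"op": "send_rows", "data": {
  "increments": [
    {"gripper": 1, "linear": [0.0025, -0.0003, 0], "delta_rot": [0, 0, 0]},
    {"gripper": 1, "linear": [0.0055, -0.0006, 0], "delta_rot": [0, 0, 0]},
    {"gripper": 1, "linear": [0.0085, -0.0008, 0], "delta_rot": [0, 0, 0]},
    {"gripper": 1, "linear": [0.0115, -0.0011, 0], "delta_rot": [0, 0, 0]},
    {"gripper": 1, "linear": [0.0145, -0.0013, 0], "delta_rot": [0, 0, 0]},
    {"gripper": 1, "linear": [0.0175, -0.0016, 0], "delta_rot": [0, 0, 0]},
    {"gripper": 1, "linear": [0.0205, -0.0018, 0], "delta_rot": [0, 0, 0]},
    {"gripper": 1, "linear": [0.0235, -0.0021, 0], "delta_rot": [0, 0, 0]}
  ]
}}

```text
clock: 15.15
position: [0.4885, -0.183, 0.1073]
ee_rot: [-0.0, 1.0, -0.022, -0.0]
contact_force: [-2.4, -1.3, 0.6]
width: 0.0234
gripper_force: 59.7
```

>>> {"op": "send_rows", "data": {
  "increments": [
    {"gripper": 1, "linear": [0.003, -0.0002, 0], "delta_rot": [0, 0, 0]},
    {"gripper": 1, "linear": [0.006, -0.0005, 0], "delta_rot": [0, 0, 0]},
    {"gripper": 1, "linear": [0.009, -0.0007, 0], "delta_rot": [0, 0, 0]},
    {"gripper": 1, "linear": [0.012, -0.001, 0], "delta_rot": [0, 0, 0]},
    {"gripper": 1, "linear": [0.015, -0.0012, 0], "delta_rot": [0, 0, 0]},
    {"gripper": 1, "linear": [0.018, -0.0015, 0], "delta_rot": [0, 0, 0]},
    {"gripper": 1, "linear": [0.021, -0.0017, 0], "delta_rot": [0, 0, 0]},
    {"gripper": 1, "linear": [0.024, -0.002, 0], "delta_rot": [0, 0, 0]}
  ]
}}

```text
clock: 15.95
position: [0.5125, -0.1851, 0.1073]
ee_rot: [-0.0, 1.0, -0.022, -0.0]
contact_force: [-1.5, -1.0, 0.8]
width: 0.0231
gripper_force: 59.7
```

Run:
```python
from h import *
im,c=grab("wrist"); s=get_state(); print(s["clock"],s["position"].round(4),s["contact_force"].round(2))
u0,v0=proj(c,s["position"]+[0,0,-.097]); x0,y0=int(u0-110),int(v0-100); k=4.5
crop=cv2.resize(im[y0:y0+133,x0:x0+177],None,fx=k,fy=k,interpolation=cv2.INTER_CUBIC); cv2.imwrite("pics/w8c.png",(255*(crop/255.)**.5).astype(np.uint8))
f=lambda P:((proj(c,P)-[x0,y0]+.4)*k).round()
p=s["position"]*[1,1,0]+[0,0,.01]
for d in [(0,0),(0,.004),(.027,-.0023),(.03,-.0025),(.03,.0015)]: print(d,f(p+[*d,0]))
```

```text
16.0 [ 0.5133 -0.1852  0.1074] [0.44 0.41 1.18]
(0, 0) [498. 452.]
(0, 0.004) [474. 453.]
(0.027, -0.0023) [506. 292.]
(0.03, -0.0025) [506. 274.]
(0.03, 0.0015) [481. 275.]
```

View pics/w8c.png

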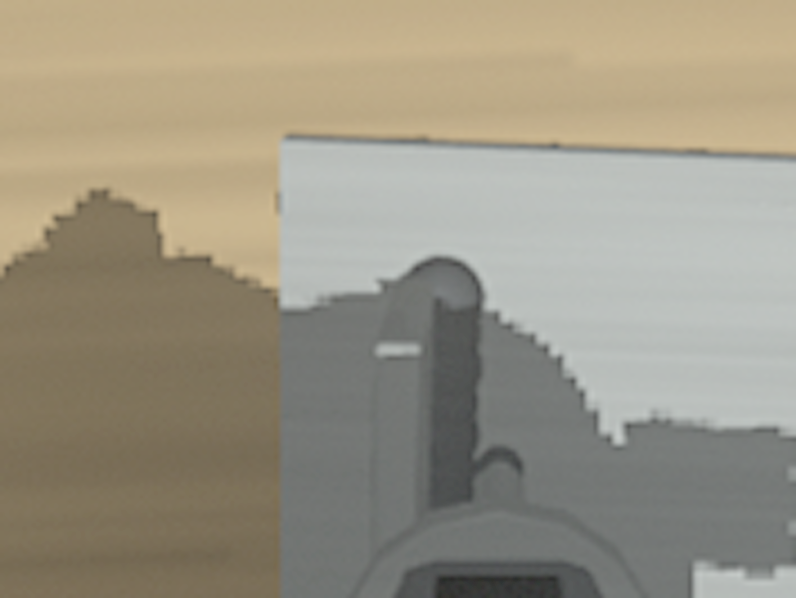

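The ball is at (500,455) beside the short bead, and the bead's end at (440,258) is about 33 mm ahead. The plate edge at y≈137 puts the short end 28 mm ahead, so I'll go 30 mm and then lift.

>>> {"op": "send_rows", "data": {
  "increments": [
    {"gripper": 1, "linear": [0.003, -0.0002, 0], "delta_rot": [0, 0, 0]},
    {"gripper": 1, "linear": [0.006, -0.0005, 0], "delta_rot": [0, 0, 0]},
    {"gripper": 1, "linear": [0.009, -0.0007, 0], "delta_rot": [0, 0, 0]},
    {"gripper": 1, "linear": [0.012, -0.001, 0], "delta_rot": [0, 0, 0]},
    {"gripper": 1, "linear": [0.015, -0.0012, 0], "delta_rot": [0, 0, 0]},
    {"gripper": 1, "linear": [0.018, -0.0015, 0], "delta_rot": [0, 0, 0]},
    {"gripper": 1, "linear": [0.021, -0.0017, 0], "delta_rot": [0, 0, 0]},
    {"gripper": 1, "linear": [0.024, -0.002, 0], "delta_rot": [0, 0, 0]}
  ]
}}

```text
clock: 16.8
position: [0.5365, -0.1871, 0.1073]
ee_rot: [0.0, 1.0, -0.022, -0.0]
contact_force: [-1.6, -0.7, 0.1]
width: 0.0236
gripper_force: 59.6
```

>>> {"op": "send_rows", "data": {
  "increments": [
    {"gripper": 1, "linear": [0.003, -0.0002, 0], "delta_rot": [0, 0, 0]},
    {"gripper": 1, "linear": [0.006, -0.0005, 0], "delta_rot": [0, 0, 0]},
    {"gripper": 1, "linear": [0.0075, -0.0006, 0], "delta_rot": [0, 0, 0]},
    {"gripper": 1, "linear": [0.0075, -0.0006, 0], "delta_rot": [0, 0, 0]},
    {"gripper": 1, "linear": [0.0075, -0.0006, 0], "delta_rot": [0, 0, 0]}
  ]
}}

```text
clock: 17.3
position: [0.5445, -0.1877, 0.1075]
ee_rot: [0.0, 1.0, -0.022, 0.001]
contact_force: [0.7, -0.1, 1.4]
width: 0.0236
gripper_force: 59.7
```

Run:
```python
from h import *
im,c=grab("wrist"); s=get_state(); print(s["clock"],s["position"].round(4),s["contact_force"].round(2))
p=s["position"]; u0,v0=proj(c,p+[0,0,-.097]); x0,y0=int(u0-110),int(v0-100); k=4.5
cv2.imwrite("pics/w9.png",im)
# base plate far edge: bright->wood transition (saturation) along columns right of ball
hsv=cv2.cvtColor(im,cv2.COLOR_BGR2HSV)
for du in (-20,10,30,60):
    u=int(u0)+du; col=hsv[:int(v0),u,1].astype(int); v=np.where(col>60)[0].max(); print(du,onz(c,u,v+.5,.01).round(4))
```

```text
17.35 [ 0.5444 -0.1877  0.1075] [ 0.6   1.14 -0.05]
-20 [ 0.5665 -0.1738  0.01  ]
10 [ 0.5641 -0.1957  0.01  ]
30 [ 0.5627 -0.2104  0.01  ]
60 [ 0.561  -0.2324  0.01  ]
```

>>> {"op": "send_rows", "data": {
  "increments": [
    {"gripper": 1, "linear": [0, 0, 0.01], "delta_rot": [0, 0, 0]},
    {"gripper": 1, "linear": [0, 0, 0.035], "delta_rot": [0, 0, 0]},
    {"gripper": 1, "linear": [0, 0, 0.07], "delta_rot": [0, 0, 0]},
    {"gripper": 1, "linear": [0, 0.005, 0.1], "delta_rot": [0, 0, 0]},
    {"gripper": 1, "linear": [-0.003, 0.025, 0.118], "delta_rot": [0, 0, 0]},
    {"gripper": 1, "linear": [-0.008, 0.06, 0.1215], "delta_rot": [0, 0, 0]},
    {"gripper": 1, "linear": [-0.013, 0.1, 0.1215], "delta_rot": [0, 0, 0]},
    {"gripper": 1, "linear": [-0.018, 0.14, 0.1215], "delta_rot": [0, 0, 0]}
  ]
}}

```text
clock: 18.15
position: [0.5254, -0.0467, 0.2297]
ee_rot: [0.0, 1.0, -0.022, 0.001]
contact_force: [-0.1, 0.0, -1.2]
width: 0.0232
gripper_force: 59.4
```

>>> {"op": "send_rows", "data": {
  "increments": [
    {"gripper": 1, "linear": [-0.005, 0.04, 0], "delta_rot": [0, 0, 0]},
    {"gripper": 1, "linear": [-0.01, 0.08, 0], "delta_rot": [0, 0, 0]},
    {"gripper": 1, "linear": [-0.015, 0.12, 0], "delta_rot": [0, 0, 0]},
    {"gripper": 1, "linear": [-0.02, 0.16, 0], "delta_rot": [0, 0, 0]},
    {"gripper": 1, "linear": [-0.025, 0.19, 0], "delta_rot": [0, 0, 0]},
    {"gripper": 1, "linear": [-0.028, 0.215, 0], "delta_rot": [0, 0, 0]},
    {"gripper": 1, "linear": [-0.028, 0.2292, 0], "delta_rot": [0, 0, 0]},
    {"gripper": 1, "linear": [-0.028, 0.2292, 0], "delta_rot": [0, 0, 0]}
  ]
}}

```text
clock: 18.95
position: [0.4978, 0.1827, 0.2291]
ee_rot: [-0.0, 1.0, -0.02, 0.0]
contact_force: [-0.2, -0.4, -0.8]
width: 0.0231
gripper_force: 59.4
```

>>> {"op": "send_rows", "data": {
  "increments": [
    {"gripper": 1, "linear": [0, 0, 0], "delta_rot": [0, 0, 0]},
    {"gripper": 1, "linear": [0, 0, 0], "delta_rot": [0, 0, 0]},
    {"gripper": 1, "linear": [0, 0, 0], "delta_rot": [0, 0, 0]}
  ]
}}

```text
clock: 19.25
position: [0.498, 0.1803, 0.2288]
ee_rot: [0.0, 1.0, -0.022, -0.0]
contact_force: [-0.3, -0.0, -0.7]
width: 0.0236
gripper_force: 59.4
```

Run:
```python
from h import *
im,c=grab("wrist"); L=[]
for i in range(2): grab("wrist"); s=get_state(); L.append(s["position"])
print(s["clock"],np.array(L).round(4),s["ee_rot"].round(4),s["contact_force"].round(2))
p=s["position"]
u0,v0=proj(c,p+[0,0,-.097]); x0,y0=int(u0-70),int(v0-75); k=5.5
crop=cv2.resize(im[y0:y0+108,x0:x0+140],None,fx=k,fy=k,interpolation=cv2.INTER_CUBIC); cv2.imwrite("pics/w10c.png",(255*(crop/255.)**.5).astype(np.uint8))
f=lambda P:((proj(c,P)-[x0,y0]+.4)*k).round()
print("ball",f(p+[0,0,-.097]))
S=np.array([.4977,.1808,.1]); a=np.radians(-1.4)
for d in [(-.032,.01),(-.032,-.01),(.032,.01),(.032,-.01),(0,0)]: print(d,f(S+[d[0]*np.cos(a)-d[1]*np.sin(a),d[0]*np.sin(a)+d[1]*np.cos(a),0]))
```

```text
19.4 [[0.4979 0.1805 0.2288]
 [0.4979 0.1807 0.2288]] [ 1.000e-04  9.998e-01 -2.220e-02 -1.000e-04] [-0.27  0.25 -1.17]
ball [390. 417.]
(-0.032, 0.01) [330. 551.]
(-0.032, -0.01) [457. 549.]
(0.032, 0.01) [318. 148.]
(0.032, -0.01) [453. 145.]
(0, 0) [390. 355.]
```

View pics/w10c.png

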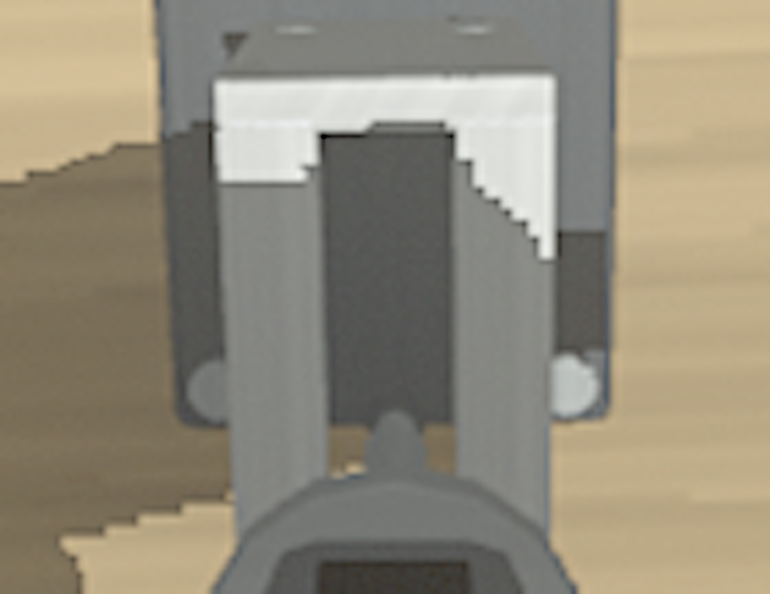

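The ball at (392,417) is centred over the slot, whose edges at that row are 327 and 455. I'll lower the probe.

>>> {"op": "send_rows", "data": {
  "increments": [
    {"gripper": 1, "linear": [0.0005, 0.0002, -0.01], "delta_rot": [0, 0, 0]},
    {"gripper": 1, "linear": [0.0005, 0.0002, -0.03], "delta_rot": [0, 0, 0]},
    {"gripper": 1, "linear": [0.0005, 0.0002, -0.05], "delta_rot": [0, 0, 0]},
    {"gripper": 1, "linear": [0.0005, 0.0002, -0.068], "delta_rot": [0, 0, 0]},
    {"gripper": 1, "linear": [0.0005, 0.0002, -0.08], "delta_rot": [0, 0, 0]},
    {"gripper": 1, "linear": [0.0005, 0.0002, -0.09], "delta_rot": [0, 0, 0]},
    {"gripper": 1, "linear": [0.0005, 0.0002, -0.096], "delta_rot": [0, 0, 0]},
    {"gripper": 1, "linear": [0.0005, 0.0002, -0.099], "delta_rot": [0, 0, 0]}
  ]
}}

```text
clock: 20.2
position: [0.4983, 0.1817, 0.1294]
ee_rot: [0.0, 1.0, -0.022, -0.0]
contact_force: [-0.3, 0.1, -0.8]
width: 0.0232
gripper_force: 59.4
```

>>> {"op": "send_rows", "data": {
  "increments": [
    {"gripper": 1, "linear": [0, 0, -0.0015], "delta_rot": [0, 0, 0]},
    {"gripper": 1, "linear": [0, 0, -0.0025], "delta_rot": [0, 0, 0]},
    {"gripper": 1, "linear": [0, 0, -0.003], "delta_rot": [0, 0, 0]},
    {"gripper": 1, "linear": [0, 0, -0.003], "delta_rot": [0, 0, 0]},
    {"gripper": 1, "linear": [0, 0, -0.003], "delta_rot": [0, 0, 0]}
  ]
}}

```text
clock: 20.7
position: [0.4984, 0.1817, 0.1271]
ee_rot: [-0.0, 1.0, -0.022, 0.0]
contact_force: [0.6, -0.0, -2.8]
width: 0.0233
gripper_force: 59.4
```

>>> {"op": "send_rows", "data": {
  "increments": [
    {"gripper": 1, "linear": [0, 0, -0.0006], "delta_rot": [0, 0, 0]},
    {"gripper": 1, "linear": [0, 0, -0.001], "delta_rot": [0, 0, 0]},
    {"gripper": 1, "linear": [0, 0, -0.001], "delta_rot": [0, 0, 0]},
    {"gripper": 1, "linear": [0, 0, -0.001], "delta_rot": [0, 0, 0]}
  ]
}}

```text
clock: 21.1
position: [0.4985, 0.1817, 0.1264]
ee_rot: [-0.0, 1.0, -0.022, 0.0]
contact_force: [-1.9, 0.1, 3.3]
width: 0.0232
gripper_force: 60.1
```

Run:
```python
from h import *
L=[]
for i in range(5): grab("wrist"); s=get_state(); L.append(np.r_[s["position"],s["contact_force"]])
print(s["clock"],np.mean(L,0).round(4))
```

```text
21.35 [ 0.4984  0.1817  0.1263 -0.8068 -0.3873  4.9637]
```

The probe is seated with the same 5 N upward reaction as at the grasp. I'll release it.

>>> {"op": "send_rows", "data": {
  "increments": [
    {"gripper": 0.2, "linear": [0, 0, 0], "delta_rot": [0, 0, 0]},
    {"gripper": 0, "linear": [0, 0, 0], "delta_rot": [0, 0, 0]},
    {"gripper": -0.5, "linear": [0, 0, 0], "delta_rot": [0, 0, 0]},
    {"gripper": -1, "linear": [0, 0, 0], "delta_rot": [0, 0, 0]},
    {"gripper": -1, "linear": [0, 0, 0], "delta_rot": [0, 0, 0]},
    {"gripper": -1, "linear": [0, 0, 0], "delta_rot": [0, 0, 0]},
    {"gripper": -1, "linear": [0, 0, 0], "delta_rot": [0, 0, 0]}
  ]
}}

```text
clock: 22.05
position: [0.4982, 0.1816, 0.1258]
ee_rot: [0.0, 1.0, -0.022, -0.0]
contact_force: [-0.6, -0.6, -0.1]
width: 0.0855
gripper_force: 0.0
```

>>> {"op": "send_rows", "data": {
  "increments": [
    {"gripper": -1, "linear": [0, 0, 0.01], "delta_rot": [0, 0, 0]},
    {"gripper": -1, "linear": [0, 0, 0.035], "delta_rot": [0, 0, 0]},
    {"gripper": -1, "linear": [0, 0, 0.07], "delta_rot": [0, 0, 0]},
    {"gripper": -1, "linear": [0, 0, 0.105], "delta_rot": [0, 0, 0]},
    {"gripper": -1, "linear": [-0.02, 0, 0.135], "delta_rot": [0, 0, 0]},
    {"gripper": -1, "linear": [-0.05, -0.01, 0.143], "delta_rot": [0, 0, 0]},
    {"gripper": -1, "linear": [-0.05, -0.01, 0.143], "delta_rot": [0, 0, 0]},
    {"gripper": -1, "linear": [-0.05, -0.01, 0.143], "delta_rot": [0, 0, 0]}
  ]
}}

```text
clock: 22.85
position: [0.4482, 0.1717, 0.2699]
ee_rot: [-0.0, 1.0, -0.022, 0.001]
contact_force: [0.3, -0.3, 0.2]
width: 0.0852
gripper_force: 0.0
```

Run:
```python
from h import *
im,c=grab("wrist"); s=get_state(); print(s["clock"],s["position"].round(4),s["contact_force"].round(2),s["width"])
a=cv2.resize(im[80:200,190:350],(400,300),interpolation=cv2.INTER_CUBIC)
b=cv2.resize(cv2.imread("pics/w2.png")[80:200,190:350],(400,300),interpolation=cv2.INTER_CUBIC)
t,_=grab("top"); sc,_=grab("scene")
d=np.vstack([np.hstack([a,b]),np.hstack([cv2.resize(t,(400,300)),cv2.resize(sc,(400,300))])])
cv2.imwrite("pics/final.png",d)
```

```text
22.9 [0.4486 0.1717 0.2693] [ 0.08  0.07 -0.19] 0.08514379213221014
```

View pics/final.png

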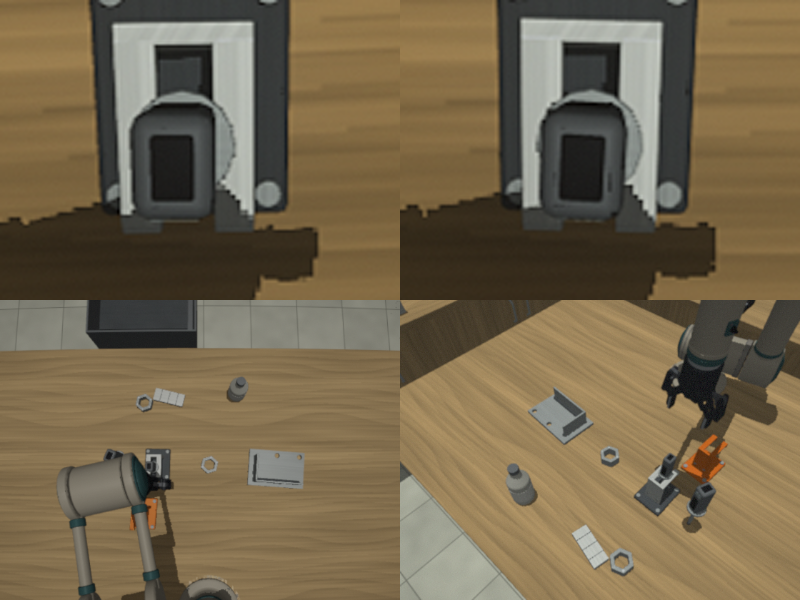

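The probe hangs upright in the fork just as before: in the wrist crops, the top-left (now) matches the top-right (before), and nothing else has moved. I'm handing the job in.

```bash
python3 -c "
from rig import sign_off
print(sign_off())"
```

```text
the job is handed in; nothing more can be done
None
```

I drew the probe tip along the weld from the long open end through the inside corner to the short open end at about 3 cm/s, hung it upright back in the fork, let go, and handed the job in at about 23 s with nothing else visibly moved.

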